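# Vent the de-airing pot and crack its lid off the tacky gasket

### The job

Vent the plaster de-airing pot: turn the black selector knob on the grey valve block to the mark with three dots, and only then pull up on the handle of the pot's lid until it breaks free of its tacky gasket. Do not fling the lid open: hold it slightly open, its front edge about 40 mm above the rim, and finish like that, still holding the lid up with the gripper, with the selector left on three dots and the other things on the bench left where they are.

Things in the scene. Friction and masses are not known exactly. Their poses are not given: they have to be found in the camera images.
- pot: Round aluminium de-airing pot fixed to the bench, 210 mm across, rim 130 mm above the bench, hinged flat lid on top. Origin: centre of its underside, on the bench; z up; x points from the front (handle side) to the lid's hinge. It may stand on either side of the bench, turned up to 0.4 rad
- lid (a joint): Opening angle of the pot's lid in rad: 0 shut, grows as the front edge rises; can go to 0.5. 0.18 puts the front edge 40 mm up. Lid 0.5 to 0.9 kg, 8 mm thick, falls shut when let go. A tacky gasket holds it: at the handle it takes up to about 20 N, greatest about 3 mm up; from 9 mm up only the weight is left (3 to 5 N). It sticks again when shut
- lid_handle (a point): Middle of the lid's handle: a round steel bar 12 mm thick, 104 mm long, along the pot's y, near the lid's front edge; centre 42 mm above the lid's top, 182 mm above the bench when shut; 10 mm posts under it 47 mm either side of the middle. When shut it lies 188 mm in front of the hinge axis and 50 mm above it. Axes as the pot's when shut; turns with the lid
- lid_hinge (a point): Point on the lid's hinge axis, 120 mm behind the pot's centre line and 132 mm above the bench; y along the axis
- lid_front (a point): Front edge of the lid's underside, 225 mm from the hinge axis; 132 mm above the bench when shut
- valve: Grey valve block fixed to the bench beside the pot, 130 x 130 mm, 45 mm tall, black selector knob on its middle. White dot marks on its top, on its -x side (towards the robot within 0.5 rad), 51 mm from the knob's axis: one, two, three and four dots, clockwise from above. Origin: centre of its underside; z up
- knob (a joint): Selector angle, rad, grows clockwise from above, 0 to 1.95; clicks at 0 (one dot), 0.65 (two), 1.30 (three dots: vent), 1.95 (four). Starts at or between one and two dots. Leaving a click takes about 0.15 N m; it snaps in from within 0.2 rad. The white line on the knob's top points to the mark: its direction is pi + 0.975 - value, counter-clockwise from above from the valve's x axis
- knob_grip (a point): On the knob's axis, where to grip: a black upright bar 46 mm long, 14 mm wide, that rises 30 mm from the knob's round disc (disc 48 mm across, top 59 mm above the bench) to 89 mm above the bench; this point is 82 mm above the bench. Its frame turns with the knob: x along the bar, with the white line towards -x; z up
- mould_a: white plaster mould half, 100 x 80 x 35 mm; a bystander, to be left alone. Origin: centre of its underside
- mould_b: white plaster mould half, 100 x 80 x 45 mm; a bystander, to be left alone. Origin: centre of its underside
- beaker: open white plastic beaker, 84 mm across, 110 mm tall; a bystander, to be left alone. Origin: centre of its underside
- mallet: rubber mallet with wooden handle, 260 mm long, lying; a bystander, to be left alone. Origin: middle of its length, on the bench
- brush: brush with wooden handle, 200 mm long, lying; a bystander, to be left alone. Origin: middle of its length, on the bench
- casting: small aluminium casting, 55 x 45 mm, 28 mm tall; a bystander, to be left alone. Origin: centre of its underside
- weight: steel weight, 48 mm across, 48 mm tall; a bystander, to be left alone. Origin: centre of its underside
Not all that is in view belongs to the job. Leave any green or purple look-alike of the valve alone.

How it is judged:
By the outcome, as a careful person would: the job done as asked, in the order asked, and still so for the second after the job is handed in, while the arm keeps its last pose, push and grip.
It also fails if it takes over 45 s, if anything falls off the work surface, if the arm or the gripper's body presses on something with over 40 N, if the wrist force passes 120 N, or if a joint passes its speed limit or range.

### The arm

A 6-joint arm with a two-finger parallel gripper is mounted at the origin on the work surface. World frame = base frame: x ahead of the robot, y to its left, z up, the work surface at z = 0. Lengths are in m, angles in rad, forces in N, time in s.
With the tool pointing down it reaches from about 0.25 to 0.725 m from the base axis. Payload 4 kg.
Tool frame: the origin (TCP) lies on the front face of the gripper's body, between the roots of the fingers; the fingertips stand 73 mm ahead of it and the grasp point (between the pads) lies 54 mm ahead of it; z points along the fingers, y is the line along which they close (so a half turn about z gives the same grasp; the last joint's range is limited). The gripper opens to 85 mm and grips with 20 to 120 N. Pads are 22 mm wide; open, the fingers measure 114 mm over their backs; the gripper's body (76 mm by 85 mm) begins 54 mm behind the grasp point. The pads swing forward as they close: fully open they stand 13 mm farther back than shut.
Start: joints at [1.185, 0.241, 0.005, 1.335, 0, 1.571], TCP at [0.188, 0.463, 0.304] pointing down, gripper open.
Joint ranges: [-2.72, 2.72], [-1.05, 1.87], [-1.09, 1.28], [-1.99, 2.15], [-1.42, 1.44], [-3.14, 3.14]. Speed limits (rad/s): [2.79, 2.79, 3.14, 3.14, 3.14, 3.14].

### API

Orientations are given as a unit quaternion [x, y, z, w].
In Python, from workcell import bot gives the robot as it stands. The module is installed in compiled form; this text tells all that it offers.
- The arm moves only by the tool step_arm, never from a script. Its argument "rows" is a list of rows, each a list of 2 entries, a list of its own where there are three numbers: the shift along the tool's x, y, z in mm, then the turn about the tool's z in degrees. A call has 1 to 12 rows; each row is the pose to reach, as a shift and turn from the pose commanded when the call began, along the tool's axes at that moment; what a row does not reach only later rows make up. A row lasts 1/8 s, in which the tool goes at most 62.5 mm and 10.7 degrees, less where a joint would pass 70% of its speed; a pose out of reach is approached as far as the arm can. A call with a gripper value outside its range is refused whole. "claw" is the gripper's target within -1 to 1 (shut at 1, half-way at 0, fully open at -1), set as the call begins (left out, the last holds). The fingers move at their own pace and stop on an object; the grip force is fixed at half the most. Time passes only in rows, so rows that repeat a pose let the fingers close. It gives the time, the measured TCP pose, the force, the opening and the grip force at its end, in the units of the state.
- bot.get_obs(): the state, without advancing time (a new reading comes with each control period).
- bot.camera(name): name is "side" or "top" or "wrist"; returns (picture, depth): 480x640x3 uint8, red, green, blue; 480x640 float32, m along the optical axis (not along the pixel's ray), 0 where there is no reading.
- bot.camera_params(name): a dict with "fx", "fy", "cx", "cy" (pixels), "pose" (4x4, takes a point from camera to world coordinates). Camera axes: x right, y up, looking along -z (the intrinsics and any distortion apply to the point x, -y, -z); pixel columns grow to the right and rows downward; lengths in m; the calibration is good to about 2 mm. The wrist camera is an equidistant fisheye: a pixel r from the principal point sees the ray r / f radians off the axis. A picture is of the moment at which its call begins: read the wrist's pose just before it. camera_params takes no time and is no camera call; for the wrist camera it gives the pose at the moment of the call.
- bot.job_done(): hands the job in; it is judged then, once.
Trained networks look in the newest picture that a camera, given by its name, has taken for a name from the list of things; names that differ only in an ending like _2 or _b are one class to them, and where a whole thing is asked for, a point or a joint stands for the part that bears it (a point fixed in the world has none). Each returns a list of dicts, best first, with "score" (0 to 1); they miss things now and then, are a little off and sometimes report something else, mostly with a low value. They report only what shows in the picture. A call takes as long as a camera call. They do not tell look-alikes from the thing itself.
- bot.trace(target, camera): "pixels" (480x640 bool, what is visible of it) and "uv" ([column, row] in pixels, amid what is visible of it).
The state is a dict: "clock": time; "joint_pos": joint angles; "joint_vel": joint speeds; "tau": joint torques, N m; "eef_pos": TCP position; "tool_rot": TCP orientation; "ft_force": force on the tool from outside, world axes, zero at the start; "ft_torque": the same for the moment, N m; "grip_width": finger opening in m; "grasp_force": force on a finger pad.
Only numpy, scipy, OpenCV 4.12 (cv2) and the standard library are available. Lean on these libraries where they do the work, as an engineer would, in place of code of your own. Each camera call takes 0.05 s, during which the arm holds its last target. There are 200 camera calls.

## Working session

There is one attempt and no reset: what is moved stays moved. The work goes in short steps, Python scripts to look and compute and a tool call to move; the robot and the scene stay as the last step left them, time stands still between calls to the robot, and variables do not carry over. Pictures are saved under pics/ and viewed, at most 10 in all, crops included, and the job is handed in when it is done.

Besides the shell and the picture viewer there is one more tool, called after "Emit:" in YAML: its name, and indented under it one key for each argument. step_arm: Moves the arm, as the interface text tells. Its arguments: {"type":"object","properties":{"rows":{"type":"array"},"claw":{"type":"number"}},"required":["rows"]}

```bash
mkdir -p pics; cat > h.py <<'E'
import numpy as np, cv2
from workcell import bot
from scipy.spatial.transform import Rotation as R
def world(cam,depth,P):
    v,u=np.nonzero(depth>0); d=depth[v,u]
    if cam=="wrist":
        a=(u-P["cx"])/P["fx"]; b=(v-P["cy"])/P["fy"]; r=np.hypot(a,b)+1e-9; k=np.tan(r)/r
        a,b=a*k,b*k
    else: a=(u-P["cx"])/P["fx"]; b=(v-P["cy"])/P["fy"]
    W=np.full(depth.shape+(3,),np.nan); p=np.c_[a*d,-b*d,-d]
    W[v,u]=p@P["pose"][:3,:3].T+P["pose"][:3,3]
    return W
E
python3 - <<'E'
from h import *
o=bot.get_obs(); print(o["clock"],o["eef_pos"],o["tool_rot"])
rgb,d=bot.camera("top"); P=bot.camera_params("top"); W=world("top",d,P)
print({k:v for k,v in P.items()})
np.savez("top.npz",rgb=rgb,W=W); cv2.imwrite("pics/top.png",rgb[:,:,::-1])
for t in ["pot","lid_handle","valve","knob","knob_grip","mould_a","beaker","mallet","brush","casting","weight"]:
    for r in bot.trace(t,"top")[:3]:
        p=W[r["pixels"]]; print(t,round(r["score"],2),r["uv"],r["pixels"].sum(),np.nanmedian(p,0).round(3),np.nanmax(p[:,2]).round(3))
E
```

```text
0.0 [0.18796825 0.46280269 0.30297511] [ 1.91712954e-01  9.81450448e-01 -1.05394056e-03 -2.24127169e-04]
{'fx': 470.4437533401544, 'fy': 470.4437533401544, 'cx': 324.7303008390066, 'cy': 245.46039653439183, 'pose': array([[ 0.02117135,  0.99402992, -0.10703403,  0.42265761],
       [-0.99976509,  0.02055257, -0.00688107,  0.00174834],
       [-0.00464017,  0.10715457,  0.99423155,  1.41266644],
       [ 0.        ,  0.        ,  0.        ,  1.        ]])}
pot 0.68 [408.9, 236.8] 5548 [ 0.59  -0.218  0.141] 0.195
lid_handle 0.84 [414.4, 232.2] 4610 [ 0.595 -0.224  0.141] 0.195
lid_handle 0.32 [288.5, 175.4] 238 [0.775 0.132 0.031] 0.055
valve 0.87 [263.5, 336.2] 2303 [0.305 0.182 0.046] 0.097
valve 0.78 [390.1, 338.4] 2221 [ 0.31  -0.193  0.046] 0.096
knob 0.78 [254.2, 252.1] 224 [0.54  0.216 0.061] 0.098
knob 0.56 [259.6, 339.4] 245 [0.303 0.184 0.061] 0.097
knob 0.48 [397.2, 341.8] 238 [ 0.306 -0.199  0.062] 0.096
knob_grip 0.81 [261.6, 337.9] 231 [0.303 0.183 0.062] 0.097
knob_grip 0.76 [395.3, 339.2] 246 [ 0.308 -0.196  0.062] 0.096
knob_grip 0.52 [255.7, 254.5] 240 [0.54  0.213 0.061] 0.098
mould_a 0.96 [478.7, 235.3] 1082 [ 0.605 -0.436  0.044] 0.056
mould_a 0.77 [185.0, 257.2] 972 [0.54  0.422 0.034] 0.043
mould_a 0.34 [330.2, 172.8] 783 [0.79  0.003 0.047] 0.117
beaker 0.74 [328.2, 171.6] 778 [0.791 0.003 0.046] 0.117
mallet 0.75 [482.7, 306.9] 1052 [ 0.395 -0.443  0.023] 0.034
brush 0.58 [190.7, 318.1] 745 [0.355 0.407 0.018] 0.028
brush 0.21 [413.5, 237.7] 4579 [ 0.594 -0.225  0.141] 0.195
casting 0.51 [327.4, 319.6] 245 [0.368 0.004 0.013] 0.035
casting 0.26 [286.7, 176.4] 197 [0.773 0.131 0.032] 0.055
weight 0.7 [408.5, 233.1] 5654 [ 0.59  -0.218  0.141] 0.195
weight 0.62 [285.9, 176.2] 205 [0.773 0.132 0.032] 0.055
```

View pics/top.png

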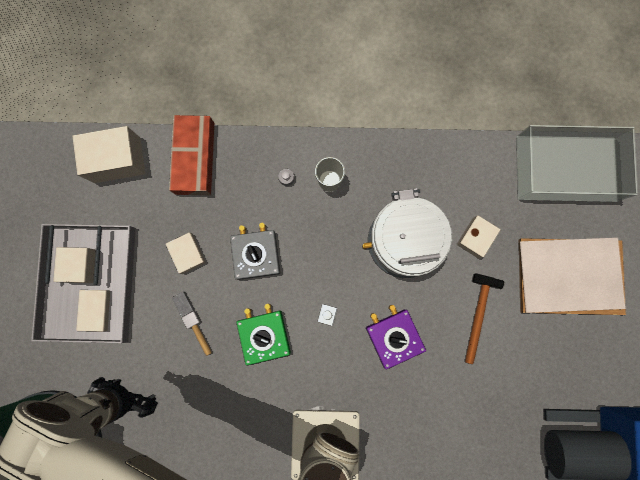

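The grey valve is at pixel (255,254), the pot at (410,237) and its handle at (419,259). The green and purple blocks at (263,337) and (396,340) are look-alikes. I'll move over the grey valve.

Emit:
step_arm:
  rows:
    - [[-60, -14, 0], 0]
    - [[-120, -28, 0], 0]
    - [[-180, -42, 0], 0]
    - [[-240, -56, 0], 0]
    - [[-300, -70, 10], 0]
    - [[-360, -84, 20], 0]
    - [[-420, -98, 30], 0]
    - [[-420, -98, 40], 0]
    - [[-420, -98, 40], 0]
    - [[-420, -98, 40], 0]

```text
clock: 1.85
eef_pos: [0.5395, 0.2154, 0.2644]
tool_rot: [0.191, 0.982, 0.0, -0.0]
ft_force: [-0.4, 0.4, 0.2]
grip_width: 0.0856
grasp_force: 0.0
```

```bash
python3 - <<'E'
from h import *
o=bot.get_obs(); print(o["clock"],o["eef_pos"],o["tool_rot"],o["ft_force"])
P=bot.camera_params("wrist"); rgb,d=bot.camera("wrist"); W=world("wrist",d,P)
print(P["pose"].round(3),P["fx"])
np.savez("w1.npz",rgb=rgb,W=W); cv2.imwrite("pics/w1.png",rgb[:,:,::-1])
def line(p): 
    c=p[:,:2].mean(0); r=cv2.minAreaRect(p[:,:2].astype(np.float32)*1000); return c.round(4),p[:,2].max().round(3),r
T=np.load("top.npz")
for nm,X in [("top",T["W"]),("wrist",W)]:
    m=(np.abs(X[...,0]-.54)<.05)&(np.abs(X[...,1]-.214)<.05)&(X[...,2]>.08)&(X[...,2]<.11); print(nm,m.sum(),line(X[m]))
    m=(np.abs(X[...,0]-.54)<.09)&(np.abs(X[...,1]-.214)<.09)&(X[...,2]>.035)&(X[...,2]<.052); print(nm,m.sum(),line(X[m]))
X=T["W"]; m=(np.hypot(X[...,0]-.59,X[...,1]+.218)<.15)&(X[...,2]>.17); print(m.sum(),line(X[m]))
E
```

```text
1.85 [0.5395263  0.21539671 0.26435445] [ 1.90805634e-01  9.81627829e-01  1.24137837e-04 -2.22942814e-05] [-0.36306389  0.36099664  0.20648095]
[[ 0.375 -0.893 -0.25   0.475]
 [ 0.927  0.361  0.101  0.241]
 [-0.    -0.27   0.963  0.334]
 [ 0.     0.     0.     1.   ]] 371.64829954431775
top 86 (array([0.5405, 0.2173]), np.float64(0.098), ((540.6710205078125, 218.0873565673828), (46.522647857666016, 14.467413902282715), 29.059560775756836))
top 1645 (array([0.5393, 0.2166]), np.float64(0.052), ((540.7509765625, 218.2071533203125), (130.55670166015625, 130.7318878173828), 8.954317092895508))
wrist 1341 (array([0.5409, 0.2189]), np.float64(0.091), ((542.28515625, 218.65914916992188), (46.323081970214844, 14.684893608093262), 27.263635635375977))
wrist 20742 (array([0.5371, 0.2201]), np.float64(0.052), ((541.820556640625, 218.3698272705078), (129.89837646484375, 130.70681762695312), 8.980454444885254))
181 (array([ 0.5268, -0.2374]), np.float64(0.195), ((527.1634521484375, -238.8826904296875), (11.900557518005371, 105.24932098388672), 9.023651123046875))
```

View pics/w1.png

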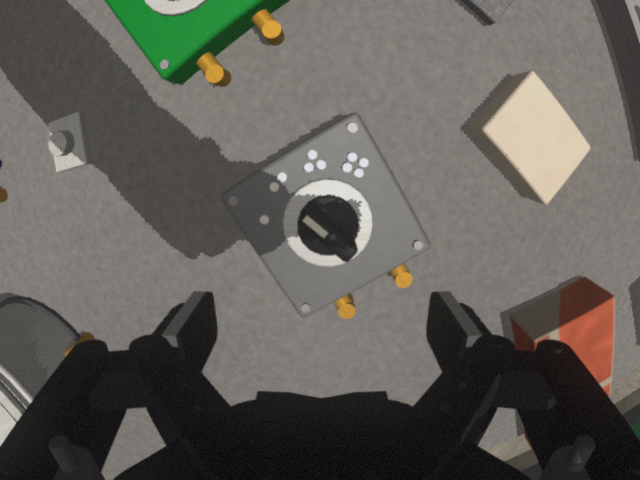

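The wrist view shows the white line on the grey valve pointing at the two-dot mark (278,182), with three dots at (314,162) clockwise of it. The bar lies at 27.3° and its centre is at (0.542, 0.2185). I'll align, descend and grip.

Emit:
step_arm:
  rows:
    - [[-1, 4, 15], -10]
    - [[-1, 4, 30], -20]
    - [[-1, 4, 50], -30]
    - [[-1, 4, 70], -40]
    - [[-1, 4, 90], -49.3]
    - [[-1, 4, 110], -49.3]
    - [[-1, 4, 120], -49.3]
    - [[-1, 4, 126], -49.3]
    - [[-1, 4, 126], -49.3]
    - [[-1, 4, 126], -49.3]

```text
clock: 3.15
eef_pos: [0.5433, 0.218, 0.1387]
tool_rot: [-0.235, 0.972, 0.0, 0.001]
ft_force: [-0.1, 0.5, -0.3]
grip_width: 0.0855
grasp_force: 0.0
```

Emit:
step_arm:
  rows:
    - [[0, 0, 0], 0]
    - [[0, 0, 0], 0]
    - [[0, 0, 0], 0]
    - [[0, 0, 0], 0]
    - [[0, 0, 0], 0]
    - [[0, 0, 0], 0]
    - [[0, 0, 0], 0]
    - [[0, 0, 0], 0]
  claw: 1

```text
clock: 4.15
eef_pos: [0.5425, 0.2184, 0.1382]
tool_rot: [-0.235, 0.972, 0.001, -0.0]
ft_force: [-4.0, 4.3, 4.0]
grip_width: 0.0133
grasp_force: 59.7
```

Emit:
step_arm:
  rows:
    - [[0, 0, 0], 7]
    - [[0, 0, 0], 14]
    - [[0, 0, 0], 21]
    - [[0, 0, 0], 28]
    - [[0, 0, 0], 34]
    - [[0, 0, 0], 37.5]
    - [[0, 0, 0], 37.5]
    - [[0, 0, 0], 37.5]

```text
clock: 5.15
eef_pos: [0.5424, 0.2189, 0.1382]
tool_rot: [0.089, 0.996, 0.001, -0.0]
ft_force: [-3.7, 5.5, 3.8]
grip_width: 0.0129
grasp_force: 59.7
```

Emit:
step_arm:
  rows:
    - [[0, 0, 0], 0]
    - [[0, 0, 0], 0]
    - [[0, 0, 0], 0]
    - [[0, 0, 0], 0]
    - [[0, 0, -20], 0]
    - [[0, 0, -60], 0]
    - [[0, 0, -110], 0]
    - [[0, 0, -130], 0]
    - [[0, 0, -130], 0]
    - [[0, 0, -130], 0]
  claw: -1

```text
clock: 6.4
eef_pos: [0.5423, 0.2174, 0.2666]
tool_rot: [0.09, 0.996, -0.001, -0.001]
ft_force: [0.6, 0.9, -0.2]
grip_width: 0.0853
grasp_force: 0.0
```

```bash
python3 - <<'E'
from h import *
o=bot.get_obs(); print(o["clock"],o["eef_pos"],o["tool_rot"],o["ft_force"],o["joint_pos"])
P=bot.camera_params("wrist"); rgb,d=bot.camera("wrist"); W=world("wrist",d,P)
cv2.imwrite("pics/w2.png",rgb[:,:,::-1]); X=W
m=(np.abs(X[...,0]-.542)<.05)&(np.abs(X[...,1]-.2185)<.05)&(X[...,2]>.08)&(X[...,2]<.11); print(cv2.minAreaRect(X[m][:,:2].astype(np.float32)*1000))
E
```

```text
6.4 [0.54231874 0.2174306  0.26655568] [ 8.98839709e-02  9.95951684e-01 -5.19699932e-04 -9.18909422e-04] [ 0.59990561  0.89160531 -0.23513862] [ 3.81342021e-01  4.26786118e-01  1.72025328e-01  1.31814493e+00
 -9.15305981e-05  5.61353106e-01]
((541.9013061523438, 218.50624084472656), (13.930264472961426, 45.10926818847656), 80.88563537597656)
```

View pics/w2.png

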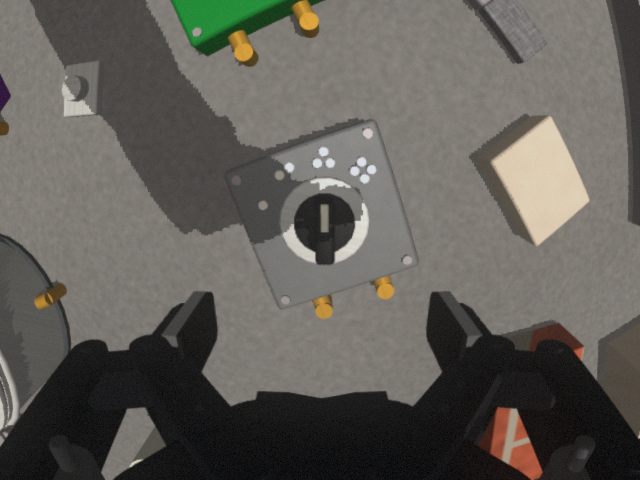

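The line now points at the three-dot mark (323,158), and the bar measures 170.9° against 170.4° expected. Next I'll move high over to the lid handle.

Emit:
step_arm:
  rows:
    - [[0, 0, -30], 0]
    - [[-6, -40, -50], 8]
    - [[-14, -95, -50], 16]
    - [[-22, -150, -50], 25]
    - [[-30, -205, -50], 35]
    - [[-39, -260, -50], 45]
    - [[-47, -315, -50], 55]
    - [[-55, -370, -50], 63]
    - [[-63, -420, -50], 70]
    - [[-67, -450, -50], 70.7]
    - [[-67, -450, -50], 70.7]
    - [[-67, -450, -50], 70.7]

```text
clock: 7.95
eef_pos: [0.5279, -0.2364, 0.3166]
tool_rot: [0.649, 0.76, -0.0, -0.001]
ft_force: [-0.4, 0.4, 0.4]
grip_width: 0.085
grasp_force: 0.0
```

```bash
python3 - <<'E'
from h import *
o=bot.get_obs(); print(o["clock"],o["eef_pos"],R.from_quat(o["tool_rot"]).as_matrix().round(3))
P=bot.camera_params("wrist"); rgb,d=bot.camera("wrist"); X=world("wrist",d,P)
cv2.imwrite("pics/w3.png",rgb[:,:,::-1])
m=(np.hypot(X[...,0]-.527,X[...,1]+.238)<.07)&(X[...,2]>.178)&(X[...,2]<.2); print(m.sum(),cv2.minAreaRect(X[m][:,:2].astype(np.float32)*1000),X[m].mean(0),X[m][:,2].max())
E
```

```text
7.95 [ 0.52790728 -0.23641911  0.31658961] [[-0.157  0.988 -0.002]
 [ 0.988  0.157  0.002]
 [ 0.002 -0.002 -1.   ]]
3469 ((528.611083984375, -238.4847869873047), (11.966156005859375, 104.16380310058594), 9.302056312561035) [ 0.52793509 -0.23447767  0.18622886] 0.18972978927337697
```

View pics/w3.png

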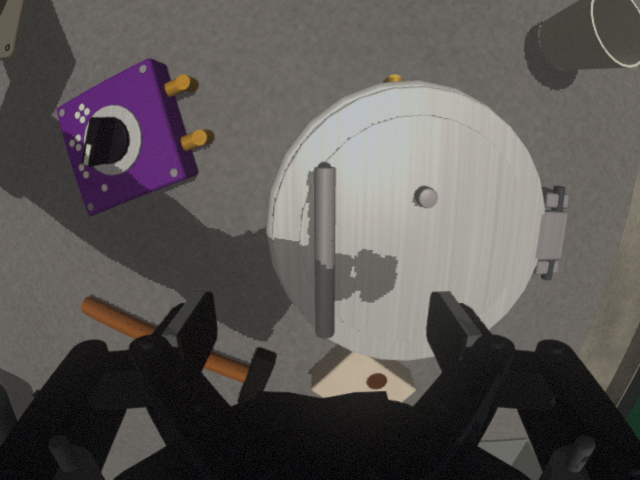

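The handle bar (325,250) lies across the closing direction, under the gripper, and the fingers are clear of the small lid knob at (427,197). I'll descend and grip.

Emit:
step_arm:
  rows:
    - [[-2, 0, 25], 0]
    - [[-2, 0, 50], 0]
    - [[-2, 0, 68], 0]
    - [[-2, 0, 78], 0]
    - [[-2, 0, 81], 0]
    - [[-2, 0, 81], 0]
    - [[-2, 0, 81], 0]

```text
clock: 8.88
eef_pos: [0.529, -0.2391, 0.2378]
tool_rot: [0.649, 0.76, 0.0, 0.001]
ft_force: [0.6, 0.1, -0.7]
grip_width: 0.085
grasp_force: 0.0
```

Emit:
step_arm:
  rows:
    - [[0, 0, 0], 0]
    - [[0, 0, 0], 0]
    - [[0, 0, 0], 0]
    - [[0, 0, 0], 0]
    - [[0, 0, 0], 0]
    - [[0, 0, 0], 0]
    - [[0, 0, 0], 0]
    - [[0, 0, 0], 0]
  claw: 1

```text
clock: 9.88
eef_pos: [0.5296, -0.2388, 0.2372]
tool_rot: [0.649, 0.761, 0.001, 0.001]
ft_force: [4.7, 1.8, -0.8]
grip_width: 0.0099
grasp_force: 58.4
```

Emit:
step_arm:
  rows:
    - [[0, 0.3, -1], 0]
    - [[0, 0.5, -2], 0]
    - [[0, 0.8, -3], 0]
    - [[0, 1.1, -4], 0]
    - [[0, 1.4, -5], 0]
    - [[0, 1.7, -6], 0]
    - [[0, 2.0, -7], 0]
    - [[0, 2.3, -8], 0]
    - [[0, 2.7, -9.2], 0]
    - [[0, 3.1, -10.4], 0]
    - [[0, 3.3, -11.2], 0]
    - [[0, 3.3, -11.2], 0]

```text
clock: 11.38
eef_pos: [0.532, -0.2385, 0.2451]
tool_rot: [0.649, 0.76, -0.0, -0.001]
ft_force: [7.9, -1.1, -10.2]
grip_width: 0.0099
grasp_force: 59.6
```

Emit:
step_arm:
  rows:
    - [[0, 0.7, -2], 0]
    - [[0, 1.4, -4], 0]
    - [[0, 2.1, -6], 0]
    - [[0, 2.8, -8], 0]
    - [[0, 3.5, -10], 0]
    - [[0, 4.2, -12], 0]
    - [[0, 5.0, -14], 0]
    - [[0, 5.8, -16], 0]
    - [[0, 6.7, -18], 0]
    - [[0, 7.6, -20], 0]
    - [[0, 8.5, -21.6], 0]
    - [[0, 8.5, -21.6], 0]

```text
clock: 12.88
eef_pos: [0.54, -0.2372, 0.2669]
tool_rot: [0.649, 0.76, -0.001, -0.002]
ft_force: [6.3, -1.1, -10.0]
grip_width: 0.0101
grasp_force: 58.9
```

```bash
python3 - <<'E'
from h import *
o=bot.get_obs(); print(o["clock"],o["eef_pos"],o["ft_force"],o["grip_width"],o["grasp_force"])
for c in ["wrist","top"]:
    P=bot.camera_params(c); rgb,d=bot.camera(c); X=world(c,d,P)
    e=np.array([np.cos(.16),np.sin(.16)]); hinge=np.array([.5286,-.2385])+.188*e
    s=-(X[...,:2]-hinge)@e; t=(X[...,:2]-hinge)@[-e[1],e[0]]
    m=(s>.03)&(s<.21)&(abs(t)<.09)&(X[...,2]>.12)&(X[...,2]<.132+.01+s*.25)&(X[...,2]>.137+s*.08)
    f=np.polyfit(s[m],X[...,2][m],1); r=X[...,2]-np.polyval(f,s); m&=abs(r)<.006; f=np.polyfit(s[m],X[...,2][m],1)
    print(c,m.sum(),f,np.arctan(f[0]))
    cv2.imwrite(f"pics/{c}4.png",rgb[:,:,::-1])
rgb,d=bot.camera("side"); cv2.imwrite("pics/side4.png",rgb[:,:,::-1])
E
```

```text
12.875 [ 0.54000428 -0.23716934  0.26693518] [ 6.3388797  -1.13676951 -9.98930878] 0.010058758801317786 58.90425145626068
wrist 61712 [0.15634061 0.14176784] 0.15508519078296737
top 2595 [0.1602167  0.14126212] 0.15886654553004556
```

View pics/side4.png

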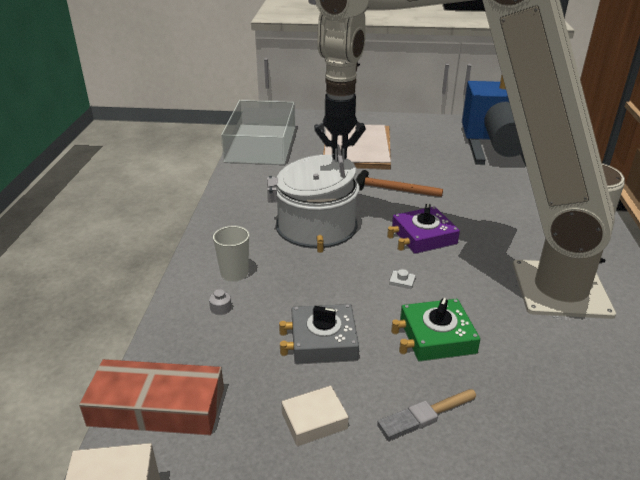

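The side view shows the lid held slightly open by the gripper at (340,160), with the valve and bystanders undisturbed. The lid angle is about 0.158, so I'll raise it a little more to 0.18.

Emit:
step_arm:
  rows:
    - [[0, 0.8, -1.8], 0]
    - [[0, 1.6, -3.6], 0]
    - [[0, 1.6, -3.6], 0]
    - [[0, 1.6, -3.6], 0]
    - [[0, 1.6, -3.6], 0]

```text
clock: 13.65
eef_pos: [0.5415, -0.2369, 0.2703]
tool_rot: [0.649, 0.76, -0.001, -0.002]
ft_force: [6.5, -0.4, -10.3]
grip_width: 0.0102
grasp_force: 58.8
```

```bash
python3 - <<'E'
from h import *
o=bot.get_obs(); print(o["clock"],o["eef_pos"],o["ft_force"],o["grip_width"],o["grasp_force"])
for c in ["wrist","top"]:
    P=bot.camera_params(c); rgb,d=bot.camera(c); X=world(c,d,P)
    e=np.array([np.cos(.16),np.sin(.16)]); hinge=np.array([.5286,-.2385])+.188*e
    s=-(X[...,:2]-hinge)@e; t=(X[...,:2]-hinge)@[-e[1],e[0]]
    m=(s>.03)&(s<.21)&(abs(t)<.09)&(X[...,2]>.137+s*.08)&(X[...,2]<.142+s*.25)
    f=np.polyfit(s[m],X[...,2][m],1); r=X[...,2]-np.polyval(f,s); m&=abs(r)<.006; f=np.polyfit(s[m],X[...,2][m],1)
    print(c,m.sum(),np.arctan(f[0]))
    if c=="top":
        m=(np.abs(X[...,0]-.542)<.05)&(np.abs(X[...,1]-.2185)<.05)&(X[...,2]>.08)&(X[...,2]<.11); print(cv2.minAreaRect(X[m][:,:2].astype(np.float32)*1000))
E
```

```text
13.65 [ 0.54153062 -0.23692959  0.27034622] [  6.4933495   -0.44332117 -10.28124409] 0.010227237271685714 58.82644236087799
wrist 61186 0.17392950638214988
top 2573 0.17846929041976528
((540.98876953125, 217.4910125732422), (14.606663703918457, 44.11391067504883), 80.50428009033203)
```

The lid is at about 0.177 rad and steady, and the selector is still on three dots.

```bash
python3 -c "
from workcell import bot
print(bot.job_done())"
```

```text
the job is handed in; nothing more can be done
None
```

I turned the selector to three dots first, then broke the lid free; it is held with its front edge about 40 mm up (0.174–0.178 rad measured), still gripped, and the job is handed in with no verdict returned.

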